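# Reset the stop of a date coder and hold a carton in its corner for printing

### The arm

A 6-joint arm with a two-finger parallel gripper is mounted at the origin on the work surface. World frame = base frame: x ahead of the robot, y to its left, z up, the work surface at z = 0. Lengths are in m, angles in rad, forces in N, time in s.
With the tool pointing down it reaches from about 0.35 to 0.975 m from the base axis. Payload 7.1 kg.
Tool frame: the origin (TCP) lies midway between the tips of the shut fingers; the grasp point (between the pads) lies 19 mm behind it; z points along the fingers, x is the direction in which the jaws open and shut, and the axes are right-handed (so a half turn about z gives the same grasp; the last joint's range is limited). The gripper opens to 88 mm and grips with 3 to 60 N. Pads are 20 mm wide; open, the fingers measure 115 mm over their backs; the gripper's body (75 mm by 178 mm) begins 61 mm behind the grasp point.
Start: joints at [1.112, 0.423, 1.63, -0, 1.089, -0.019], TCP at [0.266, 0.566, 0.223] pointing down, gripper open.
Joint ranges: [-3, 3], [-0.9, 2.11], [0.09, 2.58], [-1.31, 4.45], [0.11, 2.69], [-2.54, 2.54]. Speed limits (rad/s): [2.39, 2.39, 3.01, 3.14, 3.14, 3.14].

### API

Orientations are given as a unit quaternion [w, x, y, z].
In Python, from station import move_pose, movel, movej, command_gripper, wait, inverse_kinematics, read_camera, camera_info, MotionError, job_done, get_time, get_joint_pos, get_qvel, get_effort, get_tcp_pos, get_ee_rot, get_ft_force, get_ft_torque, get_grip_width gives the robot as it stands. Calls block until the motion is done:
- move_pose(position, orientation): joint-space move of the TCP to a pose.
- movel(position, frame=None, v=0.15, until_force=None): straight line of the TCP; frame=None keeps the orientation; v is the mean speed in m/s. With until_force (N) it stops when the force on the tool has changed by that much, and returns True; else False.
- movej(angles): joint-space move.
- command_gripper(opening): opening from 0.0 (shut) to 1.0 (fully open); the grip force is fixed at half the most; returns when the fingers have stopped.
- wait(seconds).
- inverse_kinematics(position, orientation): joint angles nearest the present ones, or None.
- read_camera(name): name is "scene" or "top" or "wrist"; returns the picture (384x512x3 uint8, red, green, blue); there is no depth.
- camera_info(name): a dict with "intrinsics" (3x3 intrinsics, pixels), "T" (4x4, takes a point from camera to world coordinates); the wrist camera has in their place "tool_from_camera" (4x4, takes a point from camera to tool coordinates, whose origin is the TCP and whose axes are the tool frame's). Camera axes: x right, y up, looking along -z (the intrinsics and any distortion apply to the point x, -y, -z); pixel columns grow to the right and rows downward; lengths in m; the calibration is good to about 2 mm. A picture is of the moment at which its call begins: read the wrist's pose just before it. camera_info takes no time and is no camera call.
A pose or a line that the arm cannot do raises MotionError and nothing moves.
- job_done(): hands the job in, once; it reports no verdict.
Readings, each from a call of its own:
- get_time(): time.
- get_joint_pos(): joint angles.
- get_qvel(): joint speeds.
- get_effort(): joint torques, N m.
- get_tcp_pos(): TCP position.
- get_ee_rot(): TCP orientation.
- get_ft_force(): force on the tool from outside, world axes, zero at the start.
- get_ft_torque(): the same for the moment, N m.
- get_grip_width(): opening from 0.0 (shut) to 1.0 (fully open).
Only numpy, scipy, OpenCV 4.12 (cv2) and the standard library are available. Lean on these libraries where they do the work, as an engineer would, in place of code of your own. Each camera call takes 0.05 s, during which the arm holds its last target.

### The job

Set the date coder up for the short carton: take the steel stop pin out of the outer, black-ringed bush and stand it in the brass-ringed bush, upright and fully down, and let go of it. Then bring the filled carton onto the bed and press it into the corner, one broad side flush along the fence and one end against the pin, without crushing it, and finish while still holding it there, standing flat on the bed and pressed firmly against both fence and pin. Leave the tape, the bottle and the ink cartridge alone.

Things in the scene. Friction and masses are not known exactly. Their poses are not given: they have to be found in the camera images.
- coder: bench date coder, fixed to the table: an aluminium bed 150 mm (x) by 260 mm (y), its top 34 mm above the table. Origin under the middle of the bed, at table height; x points square to the fence, from the open working side to the fence; y runs along the fence; z up. Behind the fence stand the white marking head (from x = +110 to +190 mm, y = +7 to +73 mm, top 93 mm above the table) and a low white console (x = +190 to +280 mm, 72 mm high)
- fence: dark steel fence on the bed, part of the coder and with the coder's origin and axes: a bar along y, 20 mm high above the bed and 10 mm thick, from y = -130 to +130 mm, its flat working face at x = +55 mm looking to -x. It has a window from y = +10 to +70 mm for the marking snout, which stays behind the face
- bush (a point): centre of the mouth of the brass-ringed bush, at the level of the bed's top, at x = +35, y = -42 mm in the coder's frame: a blind hole 19.5 mm wide and 28 mm deep with a 3.5 mm countersink; this is where the stop pin has to go. Axes as the coder
- old_bush (a point): centre of the mouth of the black-ringed outer bush, equal to the other and 58 mm from it towards -y; the pin stands in it at the start
- pin_center (a point): half-way up the loose steel stop pin, 18 mm in diameter and 95 mm long, z along the pin, 0.16 kg, foot chamfered 2.5 mm. Standing in a bush it goes 28 mm deep, so 67 mm stand above the bed and this point is 19.5 mm above the bed
- pin: the same stop pin; origin at the centre of its foot
- carton_center (a point): centre of the filled white folding carton with blue-green ends (the loose one that stands by itself): 40 mm (x) by 120 mm (y) by 70 mm (z), about 0.22 kg, standing on its long narrow side on the table, this point 35 mm above it; it stands on the bed the same way up. Both broad sides (square to x) are alike and either may go to the fence, either end to the +y side of the pin. Its coated board slides easily on the bed, fence and pin (friction about 0.3)
- carton: the same carton; origin at the centre of its underside
- tape: bystander: roll of brown tape lying flat, 90 mm across, 48 mm high; origin under its centre
- cleaner: bystander: white bottle of head cleaner with a blue cap, 52 mm across, 130 mm high; origin under its centre
- cartridge: bystander: black spare ink cartridge, with pink side labels, 75 x 32 x 40 mm high; origin under its centre

How it is judged:
On the way:
1. the stop pin stands upright, fully down, in the brass-ringed bush, let go (horizontal distance between pin and bush below 0.005 m and z of pin in the frame of bush below -0.024 m and angle between pin's own z axis and vertical below 0.12 rad and contact force between pin and the fingers below 0.3 N), for 0.2 s.
At the end, for the whole second after the job is handed in: Pin within 5 mm of the brass-ringed bush's axis, at most 4 mm short of its bottom, under 7 degrees off upright; carton within 3 mm of the bed and 3 degrees of upright and of the fence, at rest, held by the robot and pressed with over 2 N each on fence and pin (horizontal distance between pin and bush below 0.005 m and z of pin in the frame of bush below -0.024 m and angle between pin's own z axis and vertical below 0.12 rad and contact force between carton and fence above 2 N and contact force between carton and pin above 2 N and (contact force between carton and the fingers above 2 N or contact force between carton and the arm above 2 N) and angle between the x axis of carton and the x axis of fence, either way round below 0.05 rad and angle between carton's own z axis and vertical below 0.05 rad and z of carton in the frame of coder between 0.031 and 0.037 m and x of carton in the frame of coder between 0.031 and 0.038 m and y of carton in the frame of coder between 0.019 and 0.034 m and linear speed of carton below 0.01 m/s); the arm keeps its last pose, push and grip.
It fails at once if the carton is crushed: pressed with more than 60 N against fence, pin or bed (contact force between carton and fence above 60 N or contact force between carton and pin above 60 N or contact force between carton and coder above 60 N).
It fails at once if tape, bottle or ink cartridge is pushed away by more than 30 mm (distance of any of tape, cleaner, cartridge from where it was at the start of the episode above 0.03 m).
It also fails if it takes over 72 s, if anything falls off the work surface, if the arm or the gripper's body presses on something with over 40 N, if the wrist force passes 120 N, or if a joint passes its speed limit or range.

## Working session

There is one attempt and no reset: what is moved stays moved. The work goes in short steps, each a Python script; the robot and the scene stay as the last script left them, time stands still between calls to the robot, and variables do not carry over. Pictures are saved under pics/ and viewed, and the job is handed in when it is done.

```bash
ls; mkdir -p pics; python3 - <<'E'
from station import *
import cv2
for n in ("scene","top","wrist"):
    cv2.imwrite(f"pics/{n}0.png",read_camera(n)[:,:,::-1]); i=camera_info(n); print(n,{k:(v.round(4).tolist() if hasattr(v,'round') else v) for k,v in i.items()})
print(get_time(),get_tcp_pos(),get_ee_rot(),get_grip_width(), get_ft_force())
E
```

```text
pics
scene {'intrinsics': [[399.0454, 0.0, 256.2372], [0.0, 399.0454, 191.3741], [0.0, 0.0, 1.0]], 'T': [[0.3648, -0.7769, 0.5132, 1.0574], [0.9309, 0.2945, -0.2159, -0.2638], [0.0166, 0.5565, 0.8307, 0.9031], [0.0, 0.0, 0.0, 1.0]]}
top {'intrinsics': [[472.372, 0.0, 259.0672], [0.0, 472.372, 192.0134], [0.0, 0.0, 1.0]], 'T': [[-0.0152, 0.9942, -0.1066, 0.413], [-0.9997, -0.0134, 0.018, -0.0342], [0.0165, 0.1068, 0.9941, 1.174], [0.0, 0.0, 0.0, 1.0]]}
wrist {'intrinsics': [[322.5517, 0.0, 257.2515], [0.0, 322.5517, 186.0314], [0.0, 0.0, 1.0]], 'tool_from_camera': [[1.0, 0.0001, 0.0005, -0.0011], [0.0002, -0.9515, -0.3076, -0.0843], [0.0005, 0.3076, -0.9515, -0.163], [0.0, 0.0, 0.0, 1.0]]}
0.15 [0.26589864 0.56515513 0.22207676] [ 2.98466607e-04  8.44326677e-01  5.35828448e-01 -4.97665756e-04] 0.9972150758181477 [-0.18644826  0.11570372 -0.10986388]
```

View pics/top0.png

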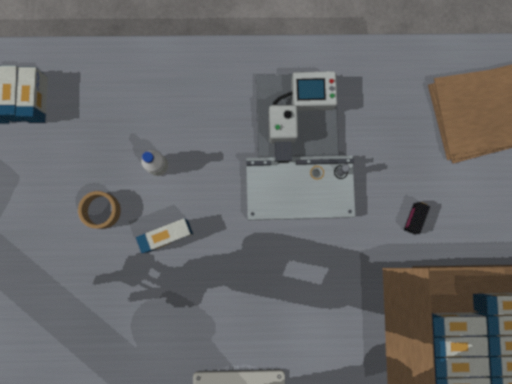

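View pics/scene0.png

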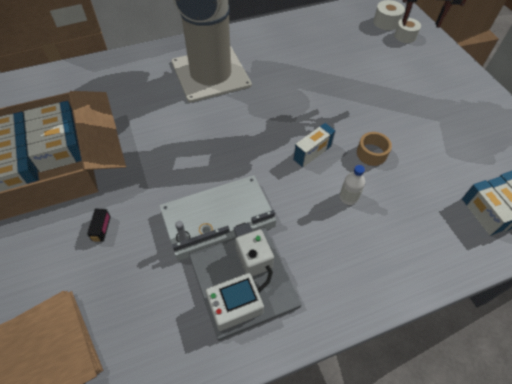

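View pics/wrist0.png

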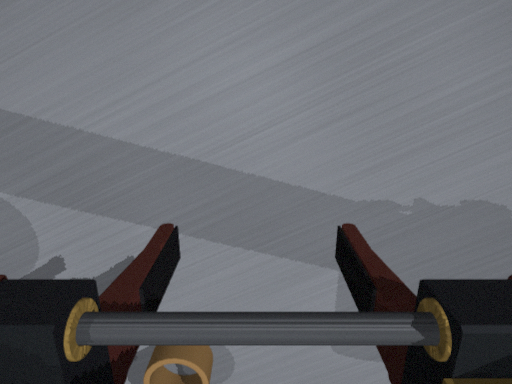

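The top view shows the bed at about (247–355, 160–218), the brass ring at (316,172), the pin near (342,172), the carton at (164,236), the tape at (98,209), the bottle at (152,160) and the cartridge at (417,218). I'll get coarse positions from this, then look closer with the wrist camera.

```bash
cat > h.py <<'E'
from station import *
import numpy as np, cv2
from scipy.spatial.transform import Rotation as R
def qrot(q): return R.from_quat([q[1],q[2],q[3],q[0]]).as_matrix()
def cam(name):
    i=camera_info(name)
    if name=="wrist":
        T=np.eye(4);T[:3,:3]=qrot(get_ee_rot());T[:3,3]=get_tcp_pos();T=T@i["tool_from_camera"]
    else: T=i["T"]
    return i["intrinsics"],T
def ray(KT,uv):
    K,T=KT; u,v=uv
    d=np.array([(u-K[0,2])/K[0,0],-(v-K[1,2])/K[1,1],-1.0]); return T[:3,3],T[:3,:3]@d
def onz(KT,uv,z):
    o,d=ray(KT,uv); return (o+d*(z-o[2])/d[2])[:2]
def proj(KT,p):
    K,T=KT; c=T[:3,:3].T@(np.asarray(p)-T[:3,3]); return np.array([K[0,0]*c[0]/-c[2]+K[0,2], K[1,1]*-c[1]/-c[2]+K[1,2]])
def down(yaw): # jaw axis x at angle yaw in world, tool z down
    c,s=np.cos(yaw),np.sin(yaw)
    M=np.array([[c,s,0],[s,-c,0],[0,0,-1.]]); q=R.from_matrix(M).as_quat(); return [q[3],q[0],q[1],q[2]]
def shot(name,fn):
    KT=cam(name); im=read_camera(name); cv2.imwrite("pics/"+fn,im[:,:,::-1]); np.savez("pics/"+fn+".npz",im=im,K=KT[0],T=KT[1]); return KT,im
def load(fn):
    d=np.load("pics/"+fn+".npz"); return (d["K"],d["T"]),d["im"]
E
python3 - <<'E'
from h import *
KT=cam("top"); 
for n,uv,z in [("bedBL",(247,218),.034),("bedBR",(355,218),.034),("brass",(316,172),.034),("black",(342,172),.034),("carton",(164,236),.07),("tape",(98,209),.048),("bottlecap",(148,157),.13),("cartr",(417,217),.04)]:
    print(n,onz(KT,uv,z).round(4))
im=cv2.imread("pics/top0.png")
cv2.imwrite("pics/topA.png",cv2.resize(im[140:270,60:370],None,fx=2.5,fy=2.5,interpolation=cv2.INTER_CUBIC))
print(R.from_matrix(qrot(get_ee_rot())).as_euler('xyz'))
E
```

```text
bedBL [ 0.4725 -0.0248]
bedBR [ 0.4688 -0.2862]
brass [ 0.5825 -0.1947]
black [ 0.5817 -0.2585]
carton [0.4317 0.1679]
tape [0.4983 0.3286]
bottlecap [0.6068 0.1936]
cartr [ 0.4688 -0.4352]
[-3.14156333e+00  1.16023901e-03  1.13097750e+00]
```

View pics/topA.png

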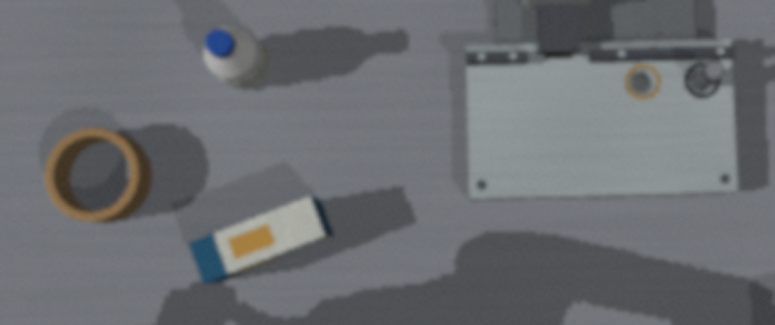

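```bash
python3 - <<'E'
from h import *
t=get_time()
move_pose([0.50,-0.20,0.20],down(np.radians(-90)))
wait(0.2)
print(get_time()-t,get_joint_pos(),get_tcp_pos())
shot("wrist","w1.png")
im=cv2.imread("pics/w1.png"); cv2.imwrite("pics/w1b.png",cv2.resize(im,None,fx=1.5,fy=1.5,interpolation=cv2.INTER_CUBIC))
E
```

```text
3.0167 [-4.01782144e-01  3.26233038e-01  1.84008929e+00  2.72215670e-05
  9.75257898e-01  1.16815421e+00] [ 0.50019722 -0.19959433  0.19999548]
```

View pics/w1b.png

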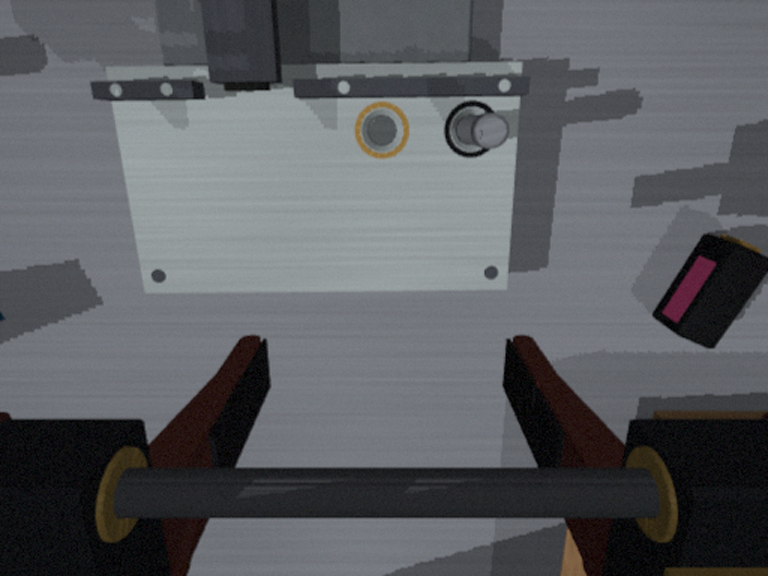

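In this 1.5x view the bed fills the upper half. The brass ring is at (382,130), the black ring at (470,129) with the pin top at (489,131), and the bed's front corners are near (145,292) and (507,289).

```bash
python3 - <<'E'
from h import *
KT,im=load("w1.png")
hsv=cv2.cvtColor(im,cv2.COLOR_RGB2HSV)
m=cv2.inRange(hsv,(8,90,90),(30,255,255)); m[:, :220]=0;m[:,290:]=0;m[:60]=0;m[115:]=0
cs,_=cv2.findContours(m,cv2.RETR_EXTERNAL,cv2.CHAIN_APPROX_NONE); c=max(cs,key=cv2.contourArea); e=cv2.fitEllipse(c); print("brass",e); B=onz(KT,e[0],.034); print(B)
# black ring
g=cv2.cvtColor(im,cv2.COLOR_RGB2GRAY)
m=(g<45).astype(np.uint8)*255; m[:66]=0;m[110:]=0;m[:,:285]=0;m[:,345:]=0
n,l,s,ce=cv2.connectedComponentsWithStats(m); k=1+np.argmax(s[1:,4]); print(s[1:].tolist())
pts=np.argwhere(l==k)[:,::-1].astype(np.float32); hull=cv2.convexHull(pts); print("black",cv2.minEnclosingCircle(pts),cv2.fitEllipse(hull) if len(hull)>5 else 0)
Bk=onz(KT,cv2.minEnclosingCircle(pts)[0],.034);print(Bk)
# bed mask
m=cv2.inRange(im,(150,165,160),(255,255,255)); m[200:]=0
m=cv2.morphologyEx(m,cv2.MORPH_OPEN,np.ones((3,3)))
cs,_=cv2.findContours(m,cv2.RETR_EXTERNAL,cv2.CHAIN_APPROX_NONE); c=max(cs,key=cv2.contourArea)
print(cv2.boundingRect(c))
c=c[:,0,:].astype(float)
W=np.array([onz(KT,p+0.0,.034) for p in c])
fr=(c[:,1]>185)&(c[:,0]>110)&(c[:,0]<325)
f=np.polyfit(W[fr,1],W[fr,0],1); print("front edge x=a*y+b",f, np.degrees(np.arctan(f[0])),fr.sum())
for sel,nm in ((c[:,0]<105)&(c[:,1]>80)&(c[:,1]<185),"left"),((c[:,0]>330)&(c[:,1]>110)&(c[:,1]<185),"right"):
    f2=np.polyfit(W[sel,0],W[sel,1],1); print(nm,f2,sel.sum())
# mask of fence face bottom: dark to bed transition
for u in (80,100,120,210,240,300,320):
    col=g[55:75,u]; print(u,col.tolist())
E
```

```text
brass ((254.13218688964844, 86.23896789550781), (34.77189636230469, 36.232913970947266), 179.83847045898438)
[ 0.58146525 -0.19802306]
[[297, 68, 32, 36, 194]]
black ((314.1707458496094, 85.65853881835938), 18.40673828125) ((313.98583984375, 85.62735748291016), (34.72991180419922, 36.724178314208984), 31.608234405517578)
[ 0.58204159 -0.25650427]Traceback (most recent call last):
  File "<stdin>", line 15, in <module>
ValueError: max() iterable argument is empty
```

```bash
python3 - <<'E'
from h import *
KT,im=load("w1.png"); g=cv2.cvtColor(im,cv2.COLOR_RGB2GRAY)
print(im[150,200],im[210,200],im[150,340])
g2=cv2.GaussianBlur(g,(3,3),0).astype(float)
def sub(line,sign):
    d=np.diff(line)*sign; k=int(np.argmax(d)); 
    if 0<k<len(d)-1:
        a,b,c=d[k-1:k+2]; k=k+0.5*(a-c)/(a-2*b+c+1e-9)
    return k+0.5
P=[]
for u in range(105,330,5):
    v=180+sub(g2[180:205,u],-1); P.append(onz(KT,(u,v),.034))
P=np.array(P)
for _ in range(3):
    f=np.polyfit(P[:,1],P[:,0],1); r=P[:,0]-np.polyval(f,P[:,1]); P=P[abs(r)<.002]
print("front",f,np.degrees(np.arctan(f[0])),len(P),r.std())
for z,nm,u0,rng in ((.034,"fence foot",None,(56,72)),):
    P=[]
    for u in list(range(75,135,4))+list(range(203,225,3))+list(range(285,296,2)):
        P.append(onz(KT,(u,55+sub(g2[55:72,u],1)),z))
    P=np.array(P)
    for _ in range(4):
        f=np.polyfit(P[:,1],P[:,0],1); r=P[:,0]-np.polyval(f,P[:,1]); P=P[abs(r)<.003]
    print(nm,f,np.degrees(np.arctan(f[0])),len(P),r.std())
for nm,lo,hi,s in (("left",70,105,1),("right",325,350,-1)):
    P=np.array([onz(KT,(lo+sub(g2[v,lo:hi],s),v),.034) for v in range(125,185,4)])
    for _ in range(3):
        f=np.polyfit(P[:,0],P[:,1],1); r=P[:,1]-np.polyval(f,P[:,0]); P=P[abs(r)<.002]
    print(nm,f,np.degrees(np.arctan(f[0])),np.polyval(f,.5),len(P))
# circles: pin top
crop=cv2.resize(im[45:125,220:350,::-1],None,fx=6,fy=6,interpolation=cv2.INTER_CUBIC); cv2.imwrite("pics/w1c.png",crop)
E
```

```text
[149 158 158] [117 122 128] [134 142 142]
front [-0.01062394  0.46867385] -0.6086838201058855 38 0.00011013125622696616
fence foot [-0.01126409  0.59885653] -0.6453573001492581 29 0.00012312693643582728
left [ 0.01203256 -0.03257607] 0.6893817445672026 -0.026559790625481836 15
right [ 0.00965732 -0.29214216] 0.5533066173112818 -0.2873134949343385 15
```

View pics/w1c.png

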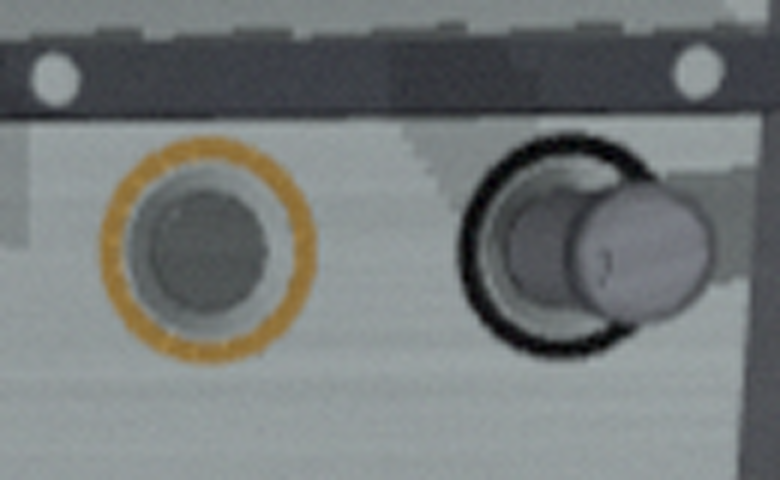

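```bash
python3 - <<'E'
from h import *
KT,im=load("w1.png"); print("pin top",onz(KT,(327,87),.101))
yaw=0.011; q=down(-np.pi/2+yaw)
p=np.array([.582,-.2562])
t=get_time()
move_pose([*p,0.16],q); 
print(movel([*p,0.058],v=0.1,until_force=8)); print(get_tcp_pos(),get_ft_force())
shot("wrist","w2.png")
command_gripper(0.0); wait(.1)
print(get_grip_width()*88,get_ft_force(),get_ft_torque(),get_time()-t)
shot("wrist","w3.png")
a=cv2.imread("pics/w2.png");b=cv2.imread("pics/w3.png"); cv2.imwrite("pics/w23.png",np.hstack([a,b])[:, :][:384:,:][::1, ::1] if 0 else cv2.resize(np.hstack([a,b]),(800,300)))
E
```

```text
pin top [ 0.5816914  -0.25518205]
False
[ 0.58250318 -0.25645144  0.05867501] [ 1.08435897  0.08878132 -0.31518924]
17.743111443732392 [ 0.3901559   2.91550714 -0.46651567] [0.76055326 0.08724076 0.00368589] 2.9083
```

View pics/w23.png

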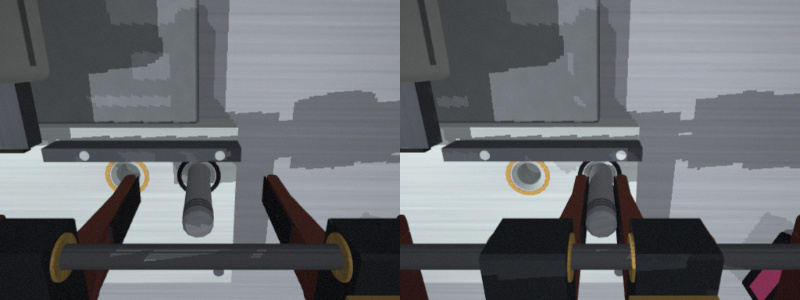

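The pin is gripped: the width reads 17.7 mm and the side load is about 3 N. Next I'll lift it and measure where it hangs.

```bash
python3 - <<'E'
from h import *
yd=np.array([-np.sin(.011),np.cos(.011)])
t=get_time(); p0=get_tcp_pos()
movel([p0[0],p0[1],p0[2]+0.044],v=0.08); wait(.1)
print(get_tcp_pos()-p0,get_ft_force(),get_ft_torque(),get_grip_width()*88)
p1=get_tcp_pos()
n=p1[:2]+0.058*yd
movel([*n,p1[2]],v=0.1); wait(.2)
print(get_tcp_pos(),get_time()-t,get_ft_force(),get_ft_torque())
shot("wrist","w4.png"); shot("scene","s4.png"); shot("top","t4.png")
im=cv2.imread("pics/w4.png")[100:300,130:400]; cv2.imwrite("pics/w4b.png",cv2.resize(im,None,fx=2.9,fy=2.9,interpolation=cv2.INTER_CUBIC))
im=cv2.imread("pics/s4.png")[150:270,120:300]; cv2.imwrite("pics/s4b.png",cv2.resize(im,None,fx=4,fy=4,interpolation=cv2.INTER_CUBIC))
E
```

```text
[-4.66291033e-04  4.67407166e-05  4.35306170e-02] [ 0.30815407  0.35100944 -1.16797602] [ 0.00132298  0.1425491  -0.0074623 ] 17.53004573259207
[ 0.58080373 -0.19824655  0.10142794] 1.7332999999999998 [ 0.11961318  0.38514144 -1.83494426] [-0.04509498  0.1417732   0.00855078]
```

View pics/w4b.png

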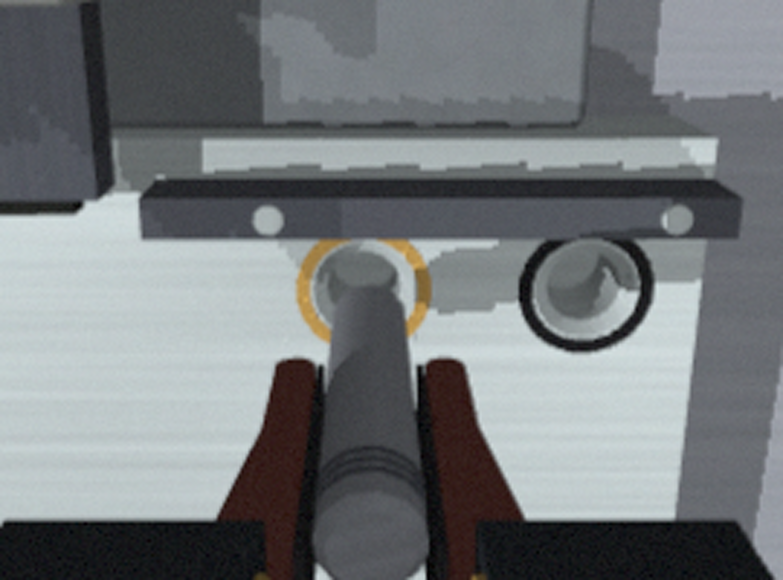

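View pics/s4b.png

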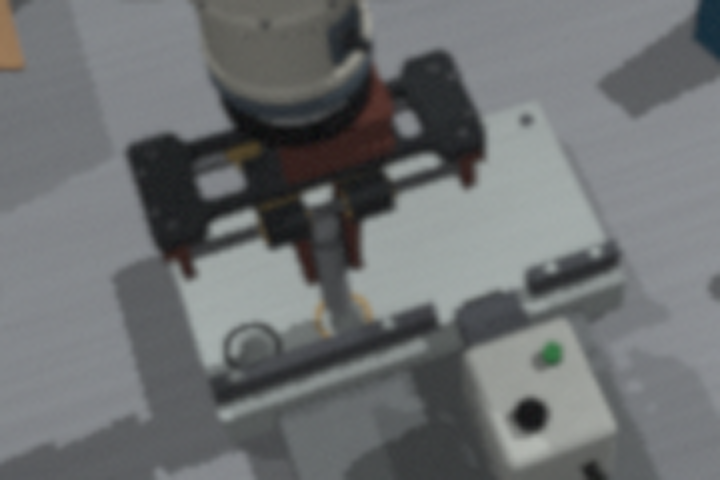

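```bash
python3 - <<'E'
from h import *
KT,im=load("w4.png"); p=KT[1]@np.linalg.inv(camera_info("wrist")["tool_from_camera"]); t=p[:3,3]; print(t)
def c(P): return ((proj(KT,P)-[130,100])*2.9).round(1)
foot=t[2]-.0587+.006+.0005
print("foot +x",c([t[0]+.0065,t[1],foot]),"side +x",c([t[0]+.009,t[1],foot+.0025]),"top c",c([t[0],t[1],foot+.095]))
B=np.array([.58147,-.19802]); print("bush c",c([*B,.034]), [c([B[0]+dx,B[1]+dy,.034]) for dx,dy in ((.018,0),(-.018,0),(0,.018),(0,-.018))])
# edges of the pin: horizontal profile at several rows
g=cv2.cvtColor(im,cv2.COLOR_RGB2GRAY)
crop=cv2.resize(im[180:215,215:290,::-1],None,fx=10,fy=10,interpolation=cv2.INTER_CUBIC); cv2.imwrite("pics/w4c.png",crop)
hsv=cv2.cvtColor(im,cv2.COLOR_RGB2HSV)
m=cv2.inRange(hsv,(8,90,90),(30,255,255)); m[:170]=0;m[225:]=0;m[:,:225]=0;m[:,285:]=0
pts=np.argwhere(m>0)[:,::-1]; hull=cv2.convexHull(pts.astype(np.float32)); print(hull[:,0].min(0),hull[:,0].max(0)); e=cv2.fitEllipse(hull); print(e,onz(KT,e[0],.034))
g2=cv2.inRange(g,0,45); g2[:175]=0;g2[230:]=0;g2[:,:300]=0;g2[:,360:]=0
n,l,s,ce=cv2.connectedComponentsWithStats(g2);k=1+np.argmax(s[1:,4]);hull=cv2.convexHull(np.argwhere(l==k)[:,::-1].astype(np.float32));e=cv2.fitEllipse(hull);print("black",s[k],e,onz(KT,e[0],.034))
E
```

```text
[ 0.58080397 -0.19824666  0.10142778]
foot +x [363.4 285.4] side +x [363.4 279.2] top c [360. 543.]
bush c [362.6 286.4] [array([363.2, 220.4]), array([362.1, 349.5]), array([293.9, 285.8]), array([431.3, 287. ])]
[232. 183.] [277. 217.]
((254.94094848632812, 199.2915802001953), (42.72077941894531, 45.84437561035156), 89.5063705444336) [ 0.58103943 -0.19794715]
black [309 183  46  38 334] ((331.51141357421875, 199.1355438232422), (41.232444763183594, 45.9514045715332), 69.66627502441406) [ 0.58173727 -0.25617827]
```

View pics/w4c.png

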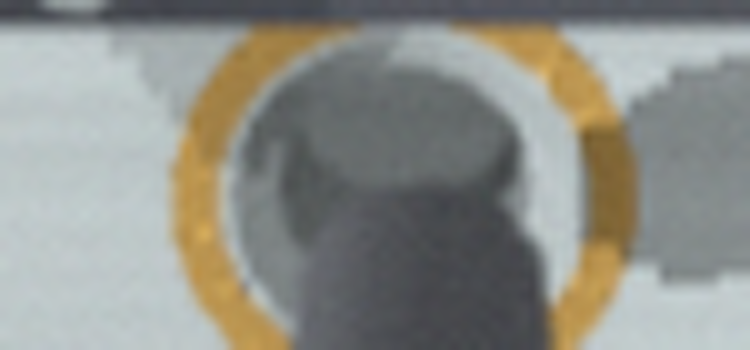

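The foot looks about 1–1.7 mm to the -y side of the ring, which is within what the countersink can take. I'll correct by 1 mm and insert with a force guard.

```bash
python3 - <<'E'
from h import *
t=get_time(); p=get_tcp_pos()
n=[.5811,p[1]+.001]
movel([*n,p[2]],v=.05)
print(movel([*n,0.075],v=.06,until_force=12),get_tcp_pos(),get_ft_force(),get_ft_torque())
if get_tcp_pos()[2]<.078:
    print(movel([*n,0.0570],v=.04,until_force=12),get_tcp_pos(),get_ft_force(),get_ft_torque())
print(get_time()-t)
shot("wrist","w5.png")
im=cv2.imread("pics/w5.png")[100:300,130:400]; cv2.imwrite("pics/w5b.png",cv2.resize(im,None,fx=2.9,fy=2.9,interpolation=cv2.INTER_CUBIC))
E
```

```text
False [ 0.58083564 -0.19698822  0.07455365] [-0.45927337  0.33992426 -2.14609972] [-0.00236537  0.13651107 -0.01039532]
True [ 0.58112346 -0.19696745  0.05741552] [-1.29248488  0.22592834  4.93678905] [ 0.12640211  0.16181835 -0.01225854]
1.3084000000000007
```

View pics/w5b.png

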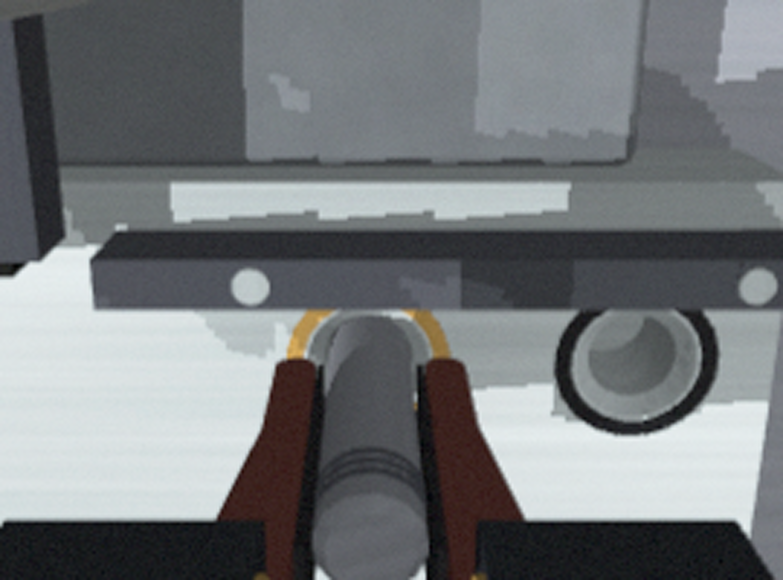

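The pin bottomed at TCP z = 0.0574, as expected, with little side load. I'll release it, check the pin and go to view the carton.

```bash
python3 - <<'E'
from h import *
t=get_time(); p=get_tcp_pos()
command_gripper(1.0); wait(.1)
movel([p[0],p[1],.125],v=.12)
movel([p[0]-.06,p[1],.20],v=.2); wait(.15)
shot("wrist","w6.png")
move_pose([.445,.112,.20],down(np.radians(20))); wait(.2)
shot("wrist","w7.png"); print(get_time()-t,get_time(),get_joint_pos())
a=cv2.imread("pics/w6.png");b=cv2.imread("pics/w7.png"); cv2.imwrite("pics/w67.png",cv2.resize(np.vstack([a[:200],b]),None,fx=1.0,fy=1.0))
cv2.imwrite("pics/w6b.png",cv2.resize(a[60:200,180:400],None,fx=3.5,fy=3.5,interpolation=cv2.INTER_CUBIC))
E
```

```text
4.266599999999999 13.6833 [ 2.19195697e-01  2.11121593e-01  2.00456603e+00 -4.92346896e-05
  9.25955095e-01 -1.28103708e-01]
```

View pics/w67.png

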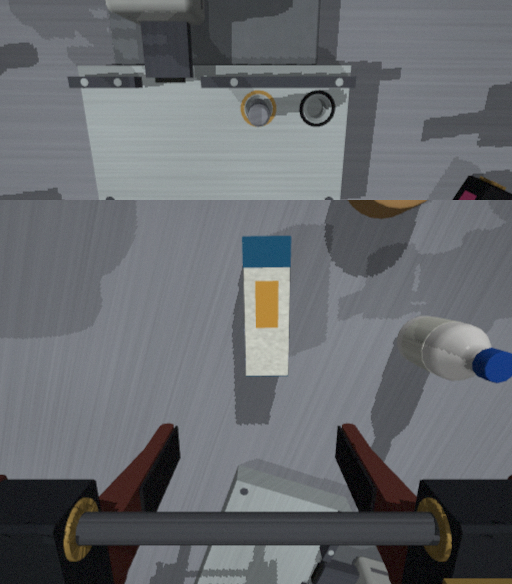

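View pics/w6b.png

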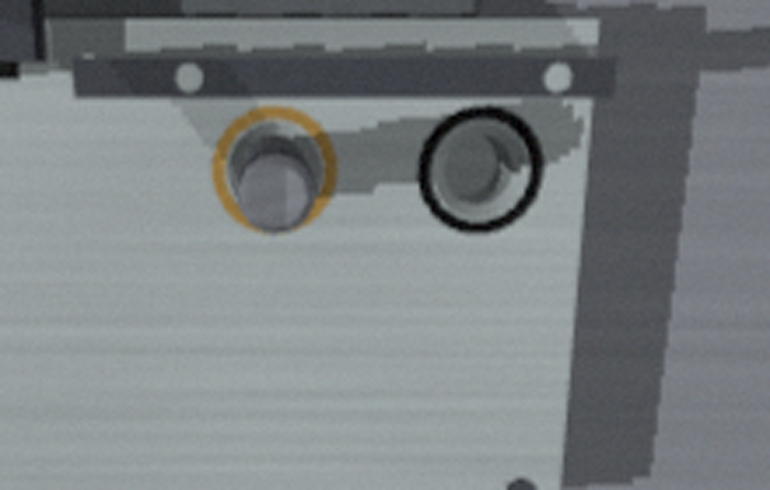

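Upper picture: the pin stands in the brass ring, its top at about (258,115), and the black bush is empty. Lower picture: the carton top spans (242–291, 36–176) in the wrist image and lies almost parallel to the tool. The bottle is to its right.

```bash
python3 - <<'E'
from h import *
KT,im=load("w6.png"); print("pin top",onz(KT,(258.3,114.9),.101), onz(KT,(258.3,114.9),.104))
KT,im=load("w7.png")
hsv=cv2.cvtColor(im,cv2.COLOR_RGB2HSV).astype(int)
roi=np.zeros(im.shape[:2],bool); roi[25:190,225:310]=1
white=(im.min(2)>150)|((hsv[...,1]>100)&(hsv[...,2]>90)); white&=roi
m=white.astype(np.uint8)*255; m=cv2.morphologyEx(m,cv2.MORPH_CLOSE,np.ones((5,5)))
cs,_=cv2.findContours(m,cv2.RETR_EXTERNAL,cv2.CHAIN_APPROX_NONE); c=max(cs,key=cv2.contourArea)
W=np.array([onz(KT,p,.070) for p in c[:,0].astype(float)])*1000
r=cv2.minAreaRect(W.astype(np.float32)); print(r, cv2.boundingRect(c))
KT,im=load("top0.png") if 0 else (None,None)
E
```

```text
pin top [ 0.58122906 -0.19824441] [ 0.58152157 -0.19823341]
((432.55328369140625, 170.74984741210938), (40.49006652832031, 119.573486328125), 21.065828323364258) (242, 36, 49, 139)
```

```bash
python3 - <<'E'
from h import *
t=get_time()
q=down(np.radians(21.07)); c=[.4326,.1707]
move_pose([*c,.13],q)
print(movel([*c,.028],v=.1,until_force=8),get_tcp_pos())
shot("wrist","w8.png")
command_gripper(0.0); wait(.1)
print(get_grip_width()*88,get_ft_force(),get_ft_torque())
p=get_tcp_pos(); movel([p[0],p[1],.115],v=.1); wait(.1)
print(get_tcp_pos(),get_grip_width()*88,get_ft_force(),get_ft_torque(),get_time()-t)
shot("wrist","w9.png")
a=cv2.imread("pics/w8.png");b=cv2.imread("pics/w9.png"); cv2.imwrite("pics/w89.png",cv2.resize(np.hstack([a,b]),(800,300)))
E
```

```text
False [0.43306903 0.17080289 0.0284919 ]
40.18032022079441 [ 0.13282303 -0.52798357  0.60394004] [-0.04684933  0.0491839  -0.05416825]
[0.43202996 0.17046338 0.11432052] 39.8651185081985 [ 0.39415792  0.4874531  -2.50779846] [-0.04215242  0.02124575 -0.02321208] 3.691700000000001
```

View pics/w89.png

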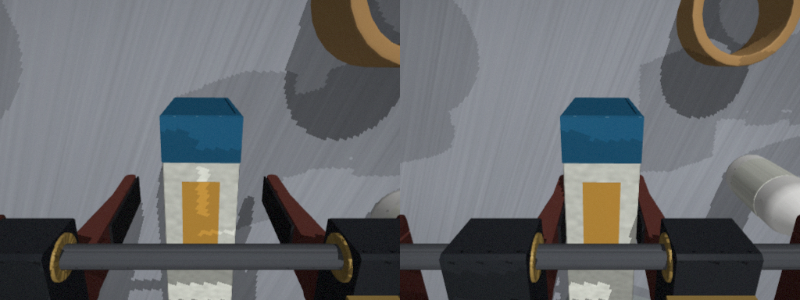

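```bash
cat >> h.py <<'E'
O=np.array([.5460,-.1564]); YAW=.011; Rc=np.array([[np.cos(YAW),-np.sin(YAW)],[np.sin(YAW),np.cos(YAW)]])
def c2w(x,y): return O+Rc@np.array([x,y])
def w2c(p): return Rc.T@(np.asarray(p)[:2]-O)
def fc():
    f=get_ft_force(); return np.r_[Rc.T@f[:2],f[2]].round(2)
E
python3 - <<'E'
from h import *
t=get_time()
s=c2w(.022,.042)
move_pose([*s,.125],down(YAW)); wait(.2)
print(get_tcp_pos(),w2c(get_tcp_pos()),fc(),get_ft_torque(),get_time()-t)
print(movel([*s,.072],v=.1,until_force=6),get_tcp_pos(),fc())
shot("wrist","w10.png"); shot("scene","s10.png")
a=cv2.imread("pics/s10.png")[150:270,120:300]; cv2.imwrite("pics/s10b.png",cv2.resize(a,None,fx=4,fy=4,interpolation=cv2.INTER_CUBIC))
E
```

```text
[ 0.56737777 -0.11283382  0.12499175] [0.02185569 0.04332839] [-0.53  0.36 -2.86] [-0.10471231 -0.03219615 -0.02046721] 1.3999999999999986
False [ 0.56777923 -0.11415616  0.07208844] [ 0.05 -0.53 -2.68]
```

View pics/s10b.png

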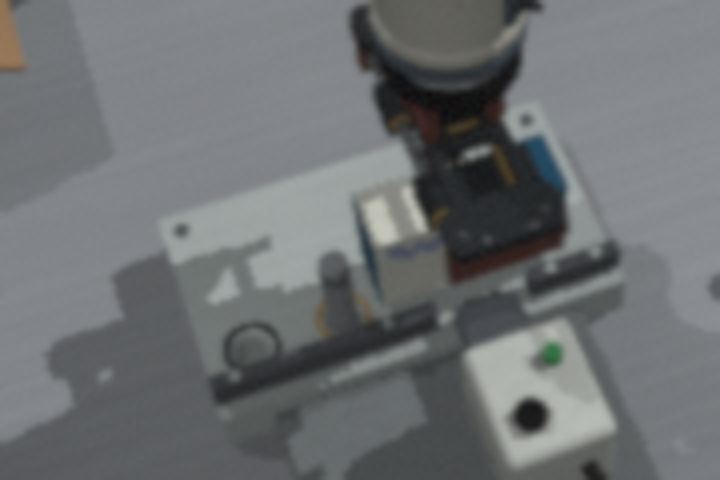

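View pics/w10.png

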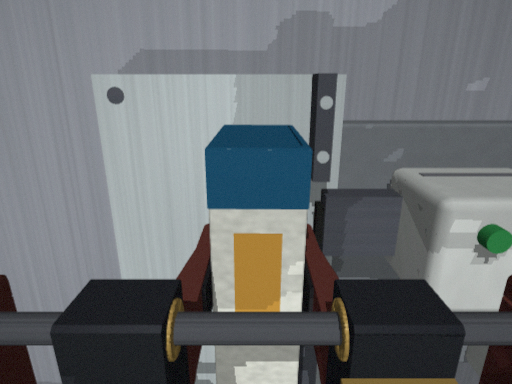

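The carton hangs square to the bed, clear of both fence and pin. I'll lower it to the bed, then do guarded pushes toward the fence and pin.

```bash
python3 - <<'E'
from h import *
t=get_time()
s=c2w(.022,.042)
print(movel([*s,.058],v=.03,until_force=4),get_tcp_pos(),fc()); wait(.2); print(get_tcp_pos(),fc())
z=get_tcp_pos()[2]
print("x",movel([*c2w(.045,.042),z],v=.02,until_force=8),w2c(get_tcp_pos()),get_tcp_pos()[2],fc()); wait(.2); print(w2c(get_tcp_pos()),fc(),get_ft_torque(),get_time()-t)
E
```

```text
True [ 0.5678769  -0.11424634  0.06127956] [ 1.29 -0.    0.88]
[ 0.56764286 -0.11418718  0.06128823] [ 0.04 -0.86  2.14]
x True [0.03438578 0.04203705] 0.06133309791434234 [-1.1   0.46  5.75]
[0.03432682 0.04204108] [-0.93  0.77  4.9 ] [-0.12836082  0.15413961  0.03129315] 1.5334000000000003
```

```bash
python3 - <<'E'
from h import *
t=get_time()
c=w2c(get_tcp_pos()); z=get_tcp_pos()[2]
print("y",movel([*c2w(c[0]-.0005,.018),z],v=.02,until_force=8),w2c(get_tcp_pos()),get_tcp_pos()[2],fc()); wait(.3); print(w2c(get_tcp_pos()),fc(),get_ft_torque())
c=w2c(get_tcp_pos())
tx=c[0]
for i in range(4):
    tx+=.0007
    movel([*c2w(tx,c[1]),z],v=.01); wait(.2)
    print(round(tx,4),w2c(get_tcp_pos()).round(5),get_tcp_pos()[2].round(4),fc())
    if fc()[0]<-8: break
print(get_time()-t)
shot("wrist","w11.png")
E
```

```text
y True [0.03412154 0.02603521] 0.061340478670868975 [-0.06  1.92  4.29]
[0.03411851 0.02619029] [-0.76  0.47  2.03] [-0.06234138  0.00938967 -0.06311653]
0.0348 [0.03439 0.0262 ] 0.0613 [-0.57  2.36  4.94]
0.0355 [0.03444 0.02622] 0.0613 [-4.22  2.05  7.77]
0.0362 [0.03454 0.02621] 0.0614 [-6.39  1.74  9.5 ]
0.0369 [0.03451 0.02621] 0.0614 [-9.1   1.41 11.97]
2.916599999999999
```

View pics/w11.png

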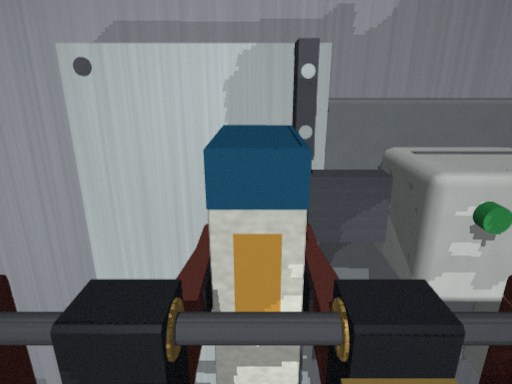

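```bash
python3 - <<'E'
from h import *
t=get_time()
c=w2c(get_tcp_pos()); tx=.0369; ty=c[1]; z=.0621
for i in range(7):
    ty-=.0008; tx=min(tx+.0003,.0381)
    movel([*c2w(tx,ty),z],v=.01); wait(.2)
    print(round(tx,4),round(ty,4),w2c(get_tcp_pos()).round(5),get_tcp_pos()[2].round(4),fc(),get_ft_torque().round(2))
    if fc()[1]>14: break
print(get_time()-t,get_time(),get_grip_width()*88)
shot("wrist","w12.png");shot("scene","s12.png");shot("top","t12.png")
a=cv2.imread("pics/s12.png")[150:270,120:300]; cv2.imwrite("pics/s12b.png",cv2.resize(a,None,fx=4,fy=4,interpolation=cv2.INTER_CUBIC))
a=cv2.imread("pics/t12.png")[130:240,230:380]; cv2.imwrite("pics/t12b.png",cv2.resize(a,None,fx=4,fy=4,interpolation=cv2.INTER_CUBIC))
E
```

```text
0.0372 0.0254 [0.03454 0.02607] 0.0615 [-6.78  3.    6.63] [0.23 1.15 0.13]
0.0375 0.0246 [0.03454 0.0259 ] 0.0615 [-8.24  7.18  8.66] [0.72 1.32 0.15]
0.0378 0.0238 [0.03453 0.02574] 0.0616 [-7.98  9.5   9.7 ] [1.29 1.46 0.07]
0.0381 0.023 [0.03452 0.02558] 0.0616 [-9.07 12.38 12.46] [1.81 1.62 0.09]
0.0381 0.0222 [0.03456 0.02536] 0.0617 [-8.59 15.39 12.83] [2.41 1.59 0.09]
2.2667 26.375 39.46093849822332
```

View pics/s12b.png

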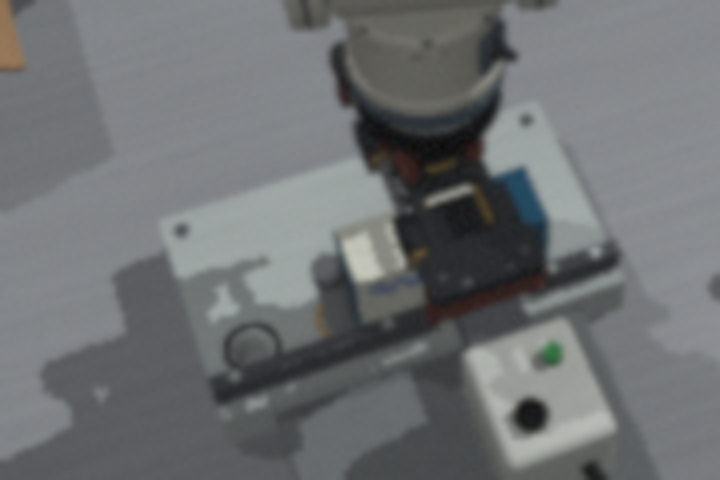

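View pics/t12b.png

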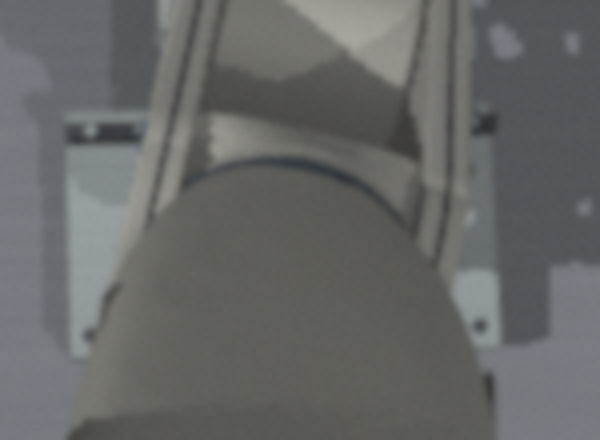

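View pics/w12.png

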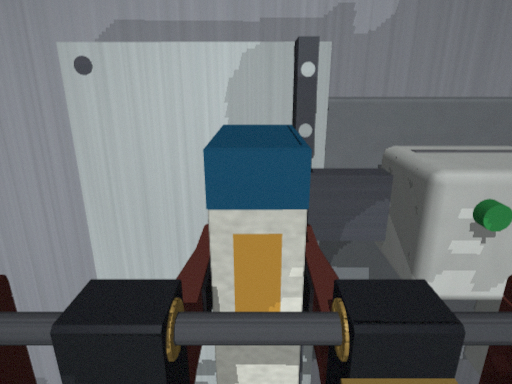

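```bash
python3 - <<'E'
from h import *
tx=.0381; ty=.0222; z=.0621
for i in range(4):
    tx+=.0006; z+=.0002
    movel([*c2w(tx,ty),z],v=.01); wait(.25)
    print(round(tx,4),w2c(get_tcp_pos()).round(5),get_tcp_pos()[2].round(4),fc())
    if fc()[0]<-14: break
wait(1.0)
M=qrot(get_ee_rot()); print(np.degrees(np.arctan2(M[1,0],M[0,0])),np.degrees(np.arccos(-M[2,2])))
print([fc().tolist() for _ in range(3)],w2c(get_tcp_pos()),get_qvel().round(4),get_time())
KT,im=shot("wrist","w13.png")
# carton edges and fence face direction in world
def c(x,y,z): return proj(KT,[*c2w(x,y),z]).round(1)
print("exp top far corners",c(.015,.087,.104),c(.055,.087,.104),"fence far end foot",c(.055,.13,.034),"top",c(.055,.13,.054),c(.055,.09,.054))
E
```

```text
0.0387 [0.03458 0.02541] 0.0617 [-9.36 15.75 13.55]
0.0393 [0.0346  0.02539] 0.0617 [-11.03  14.94  14.75]
0.0399 [0.03461 0.02541] 0.0617 [-12.    14.07  14.05]
0.0405 [0.03466 0.02544] 0.0618 [-13.76  13.71  14.33]
0.6360747115713691 0.9241851261775169
[[-13.76, 13.74, 13.76], [-13.76, 13.74, 13.76], [-13.76, 13.74, 13.76]] [0.03464201 0.02541154] [ 0.0005 -0.0007 -0.0013 -0.0011  0.0006  0.    ] 29.525
exp top far corners [203.5 142.1] [309.3 142.4] fence far end foot [295.2  41.6] top [299.2  36.4] [296.2 120.2]
```

View pics/w13.png

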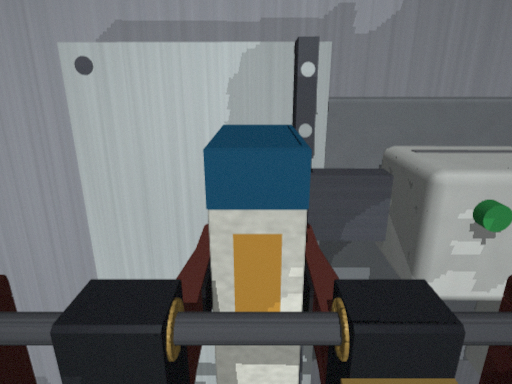

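The forces are steady at 13.8 N toward the fence and 13.7 N toward the pin, more than friction alone could carry. The position, yaw (0.64°) and tilt (0.9°) are all inside the limits, so I'm handing in.

```bash
python3 - <<'E'
from h import *
job_done()
print(get_time())
E
```

```text
the job is handed in; nothing more can be done
the job is handed in; nothing more can be done
```

I moved the stop pin into the brass-ringed bush and let go of it. Then I set the carton on the bed, pressed it into the corner of fence and pin, and handed in while holding it there, at about 29.5 s of the 72 s allowed. The hand-in gives no verdict.

- **Pin:** It went down to the same depth, within about 1 mm, as it had stood in the old bush. After release, the wrist picture showed it upright in the brass ring, its top about 0.3 mm from the measured ring centre.
- **Pressing force:** The steady tool force was 13.8 N toward the fence, 13.7 N toward the pin and 13.8 N down on the bed. I can't read the contact forces directly. Allowing for friction at 0.3, they come to at least about 6 N on the fence and 5 N on the pin, far below the 60 N crush limit.
- **Position:** The gripper was at x = 34.6, y = 25.4 mm in the coder's frame, turned 0.64° like the fence. It leaned 0.9° under the load, inside the 3° limit for the carton.
- **Disagreements:**
  - The last wrist picture put the carton about 2–3 mm further toward -y than I expected. That is close to the camera's 2 mm calibration error and still inside the allowed band.
  - The pin was hidden from the wrist and top cameras during the final press. I judged its contact from the force and the scene picture.

The tape, bottle and ink cartridge were left alone; I took no final picture to confirm they had not moved.

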